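Fetch the sample cup from behind the reagent bottles

ROBOT

A 7-joint arm with a two-finger parallel gripper is mounted at the origin on the work surface. World frame = base frame: x ahead of the robot, y to its left, z up, the work surface at z = 0. Lengths are in m, angles in degrees, forces in N, time in s.
With the tool pointing down it reaches from about 0.425 to 0.875 m from the base axis. Payload 8.4 kg.
Tool frame: the origin (TCP) lies midway between the tips of the shut fingers; the grasp point (between the pads) lies 19 mm behind it; z points along the fingers, y is the line along which they close (so a half turn about z gives the same grasp; the last joint's range is limited). The gripper opens to 87 mm and grips with 3 to 60 N. Pads are 19 mm wide; open, the fingers measure 117 mm over their backs; the gripper's body (75 mm by 190 mm) begins 51 mm behind the grasp point.
Start: joints at [-72.72, 19.091, 2.286, 83.961, -0.768, 76.965, -3.352], TCP at [0.254, 0.598, 0.223] pointing down, gripper open.
Joint ranges: [-147.57, 147.57], [-21.85, 119.76], [-74.77, 79.35], [14.55, 137.4], [-85.83, 265.84], [4.83, 119.75], [-152.11, 152.11]. Speed limits (degrees/s): [127.2, 127.2, 159.86, 159.86, 180, 180, 180].

INTERFACE

Orientations are given as a 3x3 rotation matrix whose columns are the frame's x, y, z axes.
In Python, from station import r gives the robot as it stands.
- The arm moves only by the tool send_rows, never from a script. Its arguments are lists of equal length, an entry for each row: "rotation": the turn, a rotation vector about the tool's x, y, z in degrees, a list of three; "delta_pos": the shift along the tool's x, y, z in m, a list of three; "grip": the closure in counts, from 0 (fully open) to 255 (shut). In form: {"rotation": [[ax, ay, az], ...], "delta_pos": [[tx, ty, tz], ...], "grip": [grip, ...]}. A call has 1 to 20 rows; each row is the pose to reach, as a shift and turn from the pose commanded when the call began, along the tool's axes at that moment; what a row does not reach only later rows make up. A row lasts 1/8 s, in which the tool goes at most 62.5 mm and 10.7 degrees, less where a joint would pass 70% of its speed; a pose out of reach is approached as far as the arm can. A call with a gripper value outside its range is refused whole. The fingers move at their own pace and stop on an object; the grip force is fixed at half the most. Time passes only in rows, so rows that repeat a pose let the fingers close. It gives the time, the measured TCP pose, the force, the opening and the grip force at its end, in the units of the state.
- r.observe(): the state, without advancing time (a new reading comes with each control period).
- r.capture(name): name is "side" or "top"; returns (picture, depth): 384x512x3 uint8, blue, green, red; 384x512 float32, m along the optical axis (not along the pixel's ray), 0 where there is no reading.
- r.camera_params(name): a dict with "intrinsics" (3x3 intrinsics, pixels), "eye" and "attitude" of the camera in the world. Camera axes: x right, y down, z forward; pixel columns grow to the right and rows downward; lengths in m; the calibration is good to about 2 mm. A picture is of the moment at which its call begins. camera_params takes no time and is no camera call.
- r.hand_in(): hands the job in; it is judged then, once.
The state is a dict: "t": time; "qpos": joint angles; "qvel": joint speeds; "joint_torque": joint torques, N m; "tool_pos": TCP position; "tcp_rot": TCP orientation; "wrist_force": force on the tool from outside, world axes, zero at the start; "moment": the same for the moment, N m; "grip_width": finger opening in m; "grasp_force": force on a finger pad.
Only numpy, scipy, OpenCV 4.12 (cv2) and the standard library are available. Lean on these libraries where they do the work, as an engineer would, in place of code of your own. Each camera call takes 0.05 s, during which the arm holds its last target. There are 200 camera calls.

TASK

The red-lidded sample cup stands at the back of the white tray behind three reagent bottles. First move all three bottles onto the black side mat, then stand the cup in the middle of the red plate, and only then put the bottles back in the tray, each centred on the coloured spot that matches its cap. Keep bottles and cup upright throughout, leave the cup where it is until the bottles are out of the way, and do not disturb the tube rack.

Things in the scene. Friction and masses are not known exactly. Their poses are not given: they have to be found in the camera images.
- bottle_blue_center (a point): white round bottle, blue screw cap and blue band; 48 mm in diameter, 90 mm tall, sides straight from the underside to 70 mm, cap 39 mm wide from 74 to 90 mm; about 0.14 kg. The point is its centre, 45 mm above its underside; z up. At the start the three stand in a row in the tray, 82 mm apart, each on one of the spots, not always its own
- spot_blue: flat blue disc, 72 mm in diameter, printed on the floor of the fixed white tray: home of the blue-capped bottle. Origin at its centre on the tray's floor, 4 mm above the table; axes are the tray's: y along the row of spots (82 mm apart), x across it, towards the cup. Tray 180 mm (x) by 270 mm (y), rim 14 mm above the table
- bottle_green_center (a point): white round bottle, green screw cap and green band; 48 mm in diameter, 90 mm tall, sides straight from the underside to 70 mm, cap 39 mm wide from 74 to 90 mm; about 0.14 kg. The point is its centre, 45 mm above its underside; z up. At the start the three stand in a row in the tray, 82 mm apart, each on one of the spots, not always its own
- spot_green: flat green disc, 72 mm in diameter, printed on the floor of the fixed white tray: home of the green-capped bottle. Origin at its centre on the tray's floor, 4 mm above the table; axes are the tray's: y along the row of spots (82 mm apart), x across it, towards the cup. Tray 180 mm (x) by 270 mm (y), rim 14 mm above the table
- bottle_yellow_center (a point): white round bottle, yellow screw cap and yellow band; 48 mm in diameter, 90 mm tall, sides straight from the underside to 70 mm, cap 39 mm wide from 74 to 90 mm; about 0.14 kg. The point is its centre, 45 mm above its underside; z up. At the start the three stand in a row in the tray, 82 mm apart, each on one of the spots, not always its own
- spot_yellow: flat yellow disc, 72 mm in diameter, printed on the floor of the fixed white tray: home of the yellow-capped bottle. Origin at its centre on the tray's floor, 4 mm above the table; axes are the tray's: y along the row of spots (82 mm apart), x across it, towards the cup. Tray 180 mm (x) by 270 mm (y), rim 14 mm above the table
- cup_center (a point): low specimen cup, amber-yellow body with a red lid (52 mm in diameter, the lid 28 to 42 mm above the underside, body 46 to 49 mm wide below it), 42 mm tall, about 0.08 kg. The point is its centre, 21 mm above its underside; z is up. It starts on the tray's floor, its centre 56 to 60 mm behind the row of spots and up to 20 mm to either side of the middle, too close behind the taller bottles for a gripper
- mat: black rubber mat, the side area, fixed flat on the table: 290 mm long (its x) by 115 mm wide (its y), 3 mm thick; origin at the centre of its underside. It may lie on either side of the tray
- plate: round red hand-over plate on a steel base, fixed on the table: red face 84 mm in diameter, 8 mm high in all; origin at the centre of its underside. On the other side of the tray from the mat
- tube_rack: bystander: white rack 70 x 150 mm with purple-capped tubes, 112 mm tall, beyond the tray; origin at the centre of its underside
There are look-alikes about, which are no part of the job. What is shaped like the part that bears bottle_blue_center but pink is not meant.

How it is judged (in metres and radians):
On the way, in this order (a step that is already met when the one before it is completed fails the run):
1. all three bottles stand upright and released on the black mat, the cup not yet moved (within 25 mm of where it stood) (x of bottle_blue_center in the frame of mat between -0.145 and 0.145 m and y of bottle_blue_center in the frame of mat between -0.0575 and 0.0575 m and z of bottle_blue_center in the frame of mat between 0.04 and 0.055 m and angle between each of bottle_blue_center, bottle_green_center, bottle_yellow_center's own z axis and vertical below 0.15 rad and x of bottle_green_center in the frame of mat between -0.145 and 0.145 m and y of bottle_green_center in the frame of mat between -0.0575 and 0.0575 m and z of bottle_green_center in the frame of mat between 0.04 and 0.055 m and x of bottle_yellow_center in the frame of mat between -0.145 and 0.145 m and y of bottle_yellow_center in the frame of mat between -0.0575 and 0.0575 m and z of bottle_yellow_center in the frame of mat between 0.04 and 0.055 m and contact force between the fingers and bottle_blue below 0.1 N and contact force between the fingers and bottle_green below 0.1 N and contact force between the fingers and bottle_yellow below 0.1 N and linear speed of each of bottle_blue, bottle_green, bottle_yellow below 0.02 m/s and distance of cup_center from where it was at the start of the episode below 0.025 m), for 0.2 s.
2. the cup stands upright and released in the middle of the red plate while all three bottles are still on the mat (horizontal distance between cup_center and plate below 0.015 m and z of cup_center in the frame of plate between 0.024 and 0.034 m and angle between each of cup_center, bottle_blue_center, bottle_green_center, bottle_yellow_center's own z axis and vertical below 0.15 rad and contact force between the fingers and cup below 0.1 N and linear speed of cup below 0.02 m/s and x of bottle_blue_center in the frame of mat between -0.145 and 0.145 m and y of bottle_blue_center in the frame of mat between -0.0575 and 0.0575 m and z of bottle_blue_center in the frame of mat between 0.04 and 0.055 m and x of bottle_green_center in the frame of mat between -0.145 and 0.145 m and y of bottle_green_center in the frame of mat between -0.0575 and 0.0575 m and z of bottle_green_center in the frame of mat between 0.04 and 0.055 m and x of bottle_yellow_center in the frame of mat between -0.145 and 0.145 m and y of bottle_yellow_center in the frame of mat between -0.0575 and 0.0575 m and z of bottle_yellow_center in the frame of mat between 0.04 and 0.055 m), for 0.2 s.
At the end, for the whole second after the job is handed in: the cup stands upright on the red plate, its centre within 15 mm of the plate's; each bottle stands upright on the tray's floor with its centre within 15 mm of the centre of the spot of its cap's colour; all released and at rest (horizontal distance between cup_center and plate below 0.015 m and z of cup_center in the frame of plate between 0.024 and 0.034 m and angle between each of cup_center, bottle_blue_center, bottle_green_center, bottle_yellow_center's own z axis and vertical below 0.15 rad and horizontal distance between bottle_blue_center and spot_blue below 0.015 m and z of bottle_blue_center in the frame of spot_blue between 0.038 and 0.052 m and horizontal distance between bottle_green_center and spot_green below 0.015 m and z of bottle_green_center in the frame of spot_green between 0.038 and 0.052 m and horizontal distance between bottle_yellow_center and spot_yellow below 0.015 m and z of bottle_yellow_center in the frame of spot_yellow between 0.038 and 0.052 m and contact force between the fingers and bottle_blue below 0.1 N and contact force between the fingers and bottle_green below 0.1 N and contact force between the fingers and bottle_yellow below 0.1 N and contact force between the fingers and cup below 0.1 N and linear speed of each of bottle_blue, bottle_green, bottle_yellow, cup below 0.02 m/s); the robot touches nothing.
It fails at once if a bottle or the cup is tipped by more than 0.6 rad (angle between any of bottle_blue_center, bottle_green_center, bottle_yellow_center, cup_center's own z axis and vertical above 0.6 rad).
It fails at once if the tube rack is moved by more than 30 mm (distance of tube_rack from where it was at the start of the episode above 0.03 m).
It also fails if it takes over 144 s, if anything falls off the work surface, if the arm or the gripper's body presses on something with over 40 N, if the wrist force passes 120 N, or if a joint passes its speed limit or range.

## Working session

There is one attempt and no reset: what is moved stays moved. The work goes in short steps, Python scripts to look and compute and a tool call to move; the robot and the scene stay as the last step left them, time stands still between calls to the robot, and variables do not carry over. Pictures are saved under pics/ and viewed, at most 14 in all, crops included, and the job is handed in when it is done.

Besides the shell and the picture viewer there is one more tool, called after ">>>" by a JSON object that holds its "api" and its "payload". send_rows: Moves the arm, as the interface text tells. Its arguments: {"type":"object","properties":{"rotation":{"type":"array"},"delta_pos":{"type":"array"},"grip":{"type":"array"}},"required":["rotation","delta_pos","grip"]}

```bash
mkdir -p pics
python3 - <<'E'
from station import r
import cv2,numpy as np
np.set_printoptions(precision=4,suppress=True)
for n in("top","side"):
    p,d=r.capture(n); cv2.imwrite(f"pics/{n}0.png",p); np.save(f"{n}0.npy",d)
    print(n,r.camera_params(n))
s=r.observe();print(s["t"],s["tool_pos"],s["tcp_rot"],s["grip_width"])
E
```

```text
top {'intrinsics': array([[362.5127,   0.    , 251.574 ],
       [  0.    , 362.5127, 186.1995],
       [  0.    ,   0.    ,   1.    ]]), 'eye': array([0.4909, 0.0034, 0.9473]), 'attitude': array([[ 0.0224, -0.9975,  0.0663],
       [-0.9996, -0.0235, -0.0147],
       [ 0.0163, -0.066 , -0.9977]])}
side {'intrinsics': array([[448.0878,   0.    , 261.3586],
       [  0.    , 448.0878, 193.5171],
       [  0.    ,   0.    ,   1.    ]]), 'eye': array([ 0.4131, -0.7715,  0.6276]), 'attitude': array([[ 0.9782, -0.1263,  0.1648],
       [-0.2076, -0.5703,  0.7948],
       [-0.0064, -0.8117, -0.5841]])}
0.1 [0.2534 0.5981 0.2217] [[-0.9208  0.3901 -0.0005]
 [ 0.3901  0.9208 -0.0014]
 [-0.0001 -0.0015 -1.    ]] 0.08694319059115806
```

View pics/top0.png

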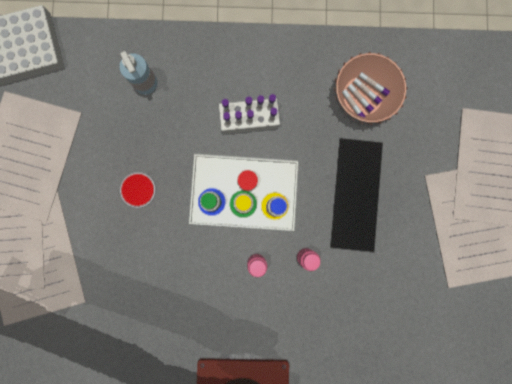

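View pics/side0.png

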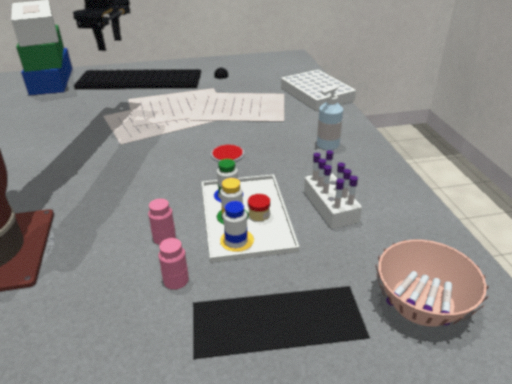

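Candidates (top view): blue cap (278,206), green cap (210,201), yellow cap (243,203). The pink look-alikes at (258,266) and (311,260) are not meant. Red lid is at (248,180), and the larger red disc at (138,190) is the plate. Green stands on the blue spot, yellow on green and blue on yellow. The mat is on the right (-y).

```bash
cat > h.py <<'E'
from station import r
import cv2,numpy as np
np.set_printoptions(precision=4,suppress=True)
def ray(n,u,v,z):
    c=r.camera_params(n); K=np.array(c["intrinsics"]);R=np.array(c["attitude"]);e=np.array(c["eye"])
    d=R@np.linalg.inv(K)@np.array([u,v,1.]); return e+d*(z-e[2])/d[2]
def px(n,P):
    c=r.camera_params(n); p=np.array(c["intrinsics"])@np.array(c["attitude"]).T@(np.array(P)-c["eye"]); return p[:2]/p[2]
HUE=dict(blue=(105,130),green=(50,85),yellow=(20,33),red=(172,8),pink=(160,172))
def mask(p,c,s=130,v=60):
    h=cv2.cvtColor(p,cv2.COLOR_BGR2HSV);a,b=HUE[c];H=h[...,0]
    m=((H>=a)&(H<=b)) if a<b else ((H>=a)|(H<=b))
    return (m&(h[...,1]>s)&(h[...,2]>v)).astype(np.uint8)
def point(n,d,u,v):
    c=r.camera_params(n); K=np.array(c["intrinsics"]);R=np.array(c["attitude"])
    return np.array(c["eye"])+R@np.linalg.inv(K)@np.array([u,v,1.])*d[v,u]
def cloud(n,d):
    c=r.camera_params(n); K=np.array(c["intrinsics"]);R=np.array(c["attitude"])
    u,v=np.meshgrid(np.arange(512),np.arange(384))
    q=np.stack([(u-K[0,2])/K[0,0]*d,(v-K[1,2])/K[1,1]*d,d],-1)
    return q@R.T+np.array(c["eye"])
E
python3 - <<'E'
from h import *
p=cv2.imread("pics/top0.png");d=np.load("top0.npy");C=cloud("top",d)
for c in HUE:
    n,l,st,ce=cv2.connectedComponentsWithStats(mask(p,c))
    for i in range(1,n):
        if st[i,4]>60 and 100<ce[i][0]<400 and 140<ce[i][1]<300:
            z=np.median(C[l==i][:,2]); print(c,st[i],ce[i],"z",z, ray("top",*ce[i],z))
# split caps by height
for c in("blue","green","yellow"):
    m=mask(p,c).astype(bool)
    for nm,zz in(("cap",C[...,2]>.07),("spot",C[...,2]<.02)):
        k=m&zz; v,u=np.nonzero(k)
        if nm=="cap":
            (cu,cv),ra=cv2.minEnclosingCircle(np.stack([u,v],1).astype(np.float32)); print(c,nm,len(u),cu,cv,ra,u.mean(),v.mean(),ray("top",u.mean(),v.mean(),.094),np.median(C[k][:,2]))
        else:
            e=cv2.fitEllipse(cv2.convexHull(np.stack([u,v],1).astype(np.float32))); print(c,nm,e,ray("top",*e[0],.004))
g=cv2.cvtColor(p,cv2.COLOR_BGR2GRAY)
for nm,k,z in(("mat",(g<30),.003),("tray",(g>190),.014)):
    k=k.astype(np.uint8)
    n,l,st,ce=cv2.connectedComponentsWithStats(k)
    sub=[i for i in range(1,n) if st[i,4]>300 and 180<ce[i][0]<400 and 140<ce[i][1]<300]
    for i in sub:
        v,u=np.nonzero(l==i); b=cv2.boxPoints(cv2.minAreaRect(np.stack([u,v],1).astype(np.float32)))
        W=np.array([ray("top",*q,z) for q in b]); print(nm,b.round(1).tolist(),W,W.mean(0),np.linalg.norm(W-np.roll(W,1,0),axis=1))
cv2.imwrite("pics/crop0.png",cv2.resize(p[145:280,180:400],None,fx=3.5,fy=3.5,interpolation=cv2.INTER_CUBIC))
E
```

```text
blue [199 189  26  26 171] [214.8772 202.5673] z 0.0036316531928183293 [0.5088 0.0838 0.0036]
blue [271 199  15  15 183] [277.929  205.8798] z 0.09259305321477451 [ 0.5027 -0.0724  0.0926]
green [231 191  25  25 115] [241.6   207.113] z 0.0036045193245739515 [0.4985 0.0142 0.0036]
green [201 194  15  14 170] [208.4765 200.5412] z 0.09295516209864213 [0.5115 0.0914 0.093 ]
yellow [262 193  24  26 204] [270.1078 204.8333] z 0.0032169012301477284 [ 0.5061 -0.0599  0.0032]
yellow [235 195  17  16 199] [242.9598 202.4975] z 0.09294048909496577 [0.5087 0.0102 0.0929]
red [238 171  19  20 296] [247.1453 180.0743] z 0.04464495464366841 [0.5659 0.0015 0.0446]
red [122 174  31  32 788] [137.047  189.4746] z 0.0070489985970449975 [0.5379 0.2853 0.007 ]
blue cap 185 250.5 208.0 34.86053466796875 277.2972972972973 205.86486486486487 [ 0.5026 -0.0708  0.094 ] 0.09267734774721814
blue spot ((211.4111328125, 201.44662475585938), (25.5567626953125, 25.890338897705078), 24.507707595825195) [0.5115 0.0928 0.004 ]
green cap 171 219.0 197.0 18.43918800354004 208.64327485380116 200.49707602339183 [0.5116 0.0909 0.094 ] 0.09295818085067387
green spot ((242.70713806152344, 203.57371520996094), (24.52770233154297, 25.245262145996094), 113.8807373046875) [0.5078 0.0115 0.004 ]
yellow cap 201 256.9405517578125 207.6468505859375 22.655681610107422 243.30348258706468 202.6318407960199 [0.5084 0.0094 0.094 ] 0.09293911896364515
yellow spot ((274.1356506347656, 205.6220245361328), (25.79705810546875, 26.56887435913086), 0.9082227349281311) [ 0.5043 -0.0703  0.004 ]
tray [[191.3000030517578, 222.8000030517578], [195.89999389648438, 154.5], [297.70001220703125, 161.5], [293.1000061035156, 229.6999969482422]] [[ 0.4556  0.1417  0.014 ]
 [ 0.6316  0.1355  0.014 ]
 [ 0.6201 -0.1288  0.014 ]
 [ 0.4435 -0.1193  0.014 ]] [0.5377 0.0073 0.014 ] [0.2612 0.1762 0.2646 0.1768]
```

View pics/crop0.png

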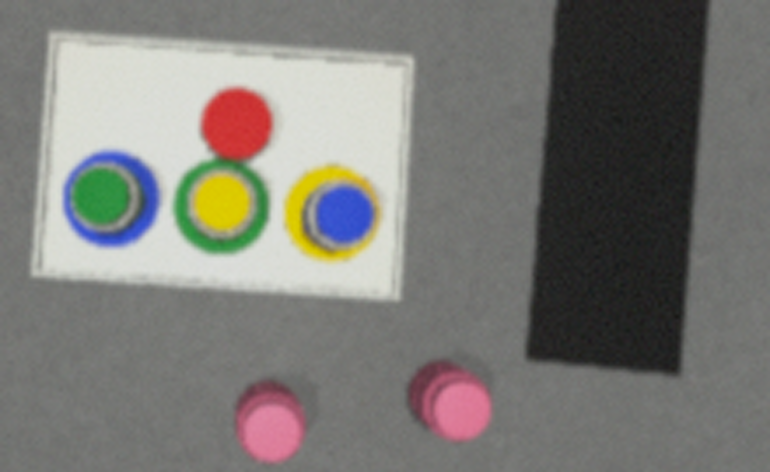

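The crop confirms the choice: blue cap at right on the yellow spot, yellow on green, green on blue. The red lid is behind yellow, and both pink bottles are separate, in front of the tray. The sizes and heights agree with the description. Next I locate the mat and plate and work out the first move.

```bash
cat >> h.py <<'E'
def delta(*targets):
    s=r.observe();R=np.array(s["tcp_rot"]);print("t",s["t"],"pos",s["tool_pos"],"w",s["grip_width"],"F",s["grasp_force"],"yaw_y",np.degrees(np.arctan2(R[1,1],R[0,1])))
    for T in targets: print(T,"->",R.T@(np.array(T)-s["tool_pos"]))
E
python3 - <<'E'
from h import *
p=cv2.imread("pics/top0.png");d=np.load("top0.npy");C=cloud("top",d)
g=p.max(2); print(g[195,357],g[195,310])
k=(g<55).astype(np.uint8);n,l,st,ce=cv2.connectedComponentsWithStats(k);i=l[195,357]
v,u=np.nonzero(l==i);b=cv2.boxPoints(cv2.minAreaRect(np.stack([u,v],1).astype(np.float32)))
W=np.array([ray("top",*q,.003) for q in b]);print(W,W.mean(0),np.linalg.norm(W-np.roll(W,1,0),axis=1))
m=mask(p,"red");n,l,st,ce=cv2.connectedComponentsWithStats(m);i=l[189,137];v,u=np.nonzero(l==i)
e=cv2.fitEllipse(cv2.convexHull(np.stack([u,v],1).astype(np.float32)));print(e,ray("top",*e[0],.008))
m=mask(p,"pink",80);n,l,st,ce=cv2.connectedComponentsWithStats(m)
for i in range(1,n):
    if st[i,4]>60: print("pink",ce[i],ray("top",*ce[i],.08))
for (a,b_,c_,e_,nm) in((215,285,90,135,"rack"),(330,410,50,130,"bowl")):
    q=C[c_:e_,a:b_].reshape(-1,3);q=q[q[:,2]>.02];print(nm,q.min(0),q.max(0))
delta((.5035,-.0715,.20),(.5035,-.0715,.037))
E
```

```text
36 116
[[ 0.3994 -0.2185  0.003 ]
 [ 0.6851 -0.2396  0.003 ]
 [ 0.6788 -0.3532  0.003 ]
 [ 0.3929 -0.3298  0.003 ]] [ 0.5391 -0.2853  0.003 ] [0.1115 0.2865 0.1138 0.2869]
((137.07693481445312, 189.4915771484375), (31.007139205932617, 31.84674644470215), 48.90003967285156) [0.5378 0.2849 0.008 ]
pink [308.7304 259.7913] [ 0.3768 -0.1489  0.08  ]
pink [256.8797 266.0538] [ 0.3597 -0.0262  0.08  ]
rack [ 0.4909 -0.0766  0.0202] [0.7747 0.0772 0.9473]
bowl [ 0.4909 -0.3932  0.02  ] [0.8953 0.0034 0.9473]
t 0.1 pos [0.2534 0.5981 0.2217] w 0.08694319059115806 F 0.0 yaw_y 67.03679178161845
(0.5035, -0.0715, 0.2) -> [-0.4915 -0.5189  0.0226]
(0.5035, -0.0715, 0.037) -> [-0.4915 -0.5187  0.1856]
```

>>> {"api": "send_rows", "payload": {"rotation": [[0, 0, -2], [0, 0, -4], [0, 0, -6], [0, 0, -8], [0, 0, -10], [0, 0, -12], [0, 0, -14], [0, 0, -16], [0, 0, -18], [0, 0, -20.5], [0, 0, -20.5], [0, 0, -20.5], [0, 0, -20.5], [0, 0, -20.5], [0, 0, -20.5], [0, 0, -20.5]], "delta_pos": [[-0.035, -0.037, 0.0], [-0.07, -0.074, 0.0], [-0.105, -0.111, 0.0], [-0.14, -0.148, 0.0], [-0.175, -0.185, 0.0], [-0.21, -0.222, 0.0], [-0.245, -0.259, 0.005], [-0.28, -0.296, 0.01], [-0.315, -0.333, 0.015], [-0.35, -0.37, 0.02], [-0.385, -0.407, 0.022], [-0.42, -0.444, 0.022], [-0.455, -0.481, 0.022], [-0.4915, -0.519, 0.022], [-0.4915, -0.519, 0.022], [-0.4915, -0.519, 0.022]], "grip": [0, 0, 0, 0, 0, 0, 0, 0, 30, 61, 61, 61, 61, 61, 61, 61]}}

```text
t: 2.1
tool_pos: [0.5033, -0.0707, 0.2002]
tcp_rot: [[-0.999, 0.043, -0.001], [0.043, 0.999, 0.0], [0.001, 0.0, -1.0]]
wrist_force: [0.3, 0.9, 0.6]
grip_width: 0.0663
grasp_force: 0.0
```

Run:
```python
from h import *
delta((.503,-.0715,.037))
p,d=r.capture("side");cv2.imwrite("pics/s1.png",cv2.resize(p[100:330,120:400],None,fx=2.5,fy=2.5))
```

```text
t 2.1 pos [ 0.5033 -0.0707  0.2002] w 0.06629967216990854 F 0.0 yaw_y 87.5274191596011
(0.503, -0.0715, 0.037) -> [ 0.0001 -0.0008  0.1632]
```

View pics/s1.png

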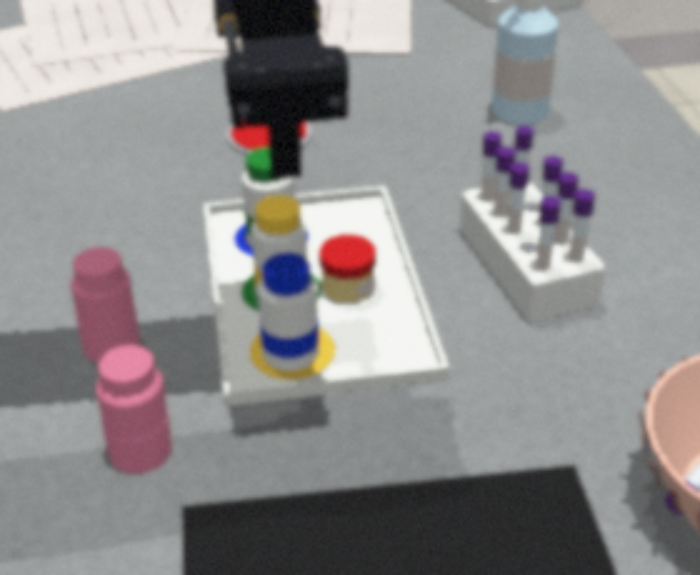

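The picture shows the gripper above the blue bottle (crop pixel 285,170, cap at 287,270), closing along the row. Now descend, close and lift.

>>> {"api": "send_rows", "payload": {"rotation": [[0, 0, 0], [0, 0, 0], [0, 0, 0], [0, 0, 0], [0, 0, 0], [0, 0, 0], [0, 0, 0], [0, 0, 0], [0, 0, 0], [0, 0, 0], [0, 0, 0], [0, 0, 0], [0, 0, 0], [0, 0, 0], [0, 0, 0], [0, 0, 0], [0, 0, 0]], "delta_pos": [[0, -0.001, 0.03], [0, -0.001, 0.06], [0, -0.001, 0.09], [0, -0.001, 0.12], [0, -0.001, 0.145], [0, -0.001, 0.163], [0, -0.001, 0.163], [0, -0.001, 0.163], [0, -0.001, 0.163], [0, -0.001, 0.163], [0, -0.001, 0.163], [0, -0.001, 0.163], [0, -0.001, 0.15], [0, -0.001, 0.12], [0, -0.001, 0.09], [0, -0.001, 0.06], [0, -0.001, 0.06]], "grip": [61, 61, 61, 61, 61, 61, 61, 150, 150, 150, 150, 150, 150, 150, 150, 150, 150]}}

```text
t: 4.28
tool_pos: [0.505, -0.0723, 0.1431]
tcp_rot: [[-0.999, 0.043, 0.004], [0.043, 0.999, 0.001], [-0.004, 0.001, -1.0]]
wrist_force: [-0.0, 0.1, -1.8]
grip_width: 0.0474
grasp_force: 30.0
```

Run:
```python
from h import *
delta((.624,-.2915,.14),(.624,-.2915,.037))
```

```text
t 4.275 pos [ 0.505  -0.0723  0.1431] w 0.047402922328677016 F 29.99807913627592 yaw_y 87.5272463641739
(0.624, -0.2915, 0.14) -> [-0.1283 -0.2139  0.0034]
(0.624, -0.2915, 0.037) -> [-0.1279 -0.214   0.1064]
```

>>> {"api": "send_rows", "payload": {"rotation": [[0, 0, 0], [0, 0, 0], [0, 0, 0], [0, 0, 0], [0, 0, 0], [0, 0, 0], [0, 0, 0], [0, 0, 0], [0, 0, 0], [0, 0, 0], [0, 0, 0], [0, 0, 0], [0, 0, 0], [0, 0, 0], [0, 0, 0], [0, 0, 0], [0, 0, 0], [0, 0, 0], [0, 0, 0], [0, 0, 0]], "delta_pos": [[-0.02, -0.034, 0], [-0.042, -0.07, 0], [-0.066, -0.11, 0], [-0.09, -0.15, 0], [-0.114, -0.19, 0], [-0.13, -0.2135, 0], [-0.13, -0.2135, 0], [-0.13, -0.2135, 0.03], [-0.13, -0.2135, 0.06], [-0.13, -0.2135, 0.085], [-0.13, -0.2135, 0.098], [-0.13, -0.2135, 0.103], [-0.13, -0.2135, 0.103], [-0.13, -0.2135, 0.103], [-0.13, -0.2135, 0.103], [-0.13, -0.2135, 0.103], [-0.13, -0.2135, 0.08], [-0.13, -0.2135, 0.04], [-0.13, -0.2135, 0.0], [-0.13, -0.2135, -0.04]], "grip": [150, 150, 150, 150, 150, 150, 150, 150, 150, 150, 150, 150, 150, 61, 61, 61, 61, 61, 61, 61]}}

```text
t: 6.78
tool_pos: [0.6243, -0.2914, 0.1838]
tcp_rot: [[-0.999, 0.043, 0.001], [0.043, 0.999, -0.001], [-0.001, -0.001, -1.0]]
wrist_force: [0.4, 0.0, -0.1]
grip_width: 0.0662
grasp_force: 0.0
```

Run:
```python
from h import *
delta((.508,.010,.18),(.508,.010,.037))
```

```text
t 6.775 pos [ 0.6243 -0.2914  0.1838] w 0.0661572930131204 F 0.0 yaw_y 87.50841056316104
(0.508, 0.01, 0.18) -> [0.1293 0.2961 0.0035]
(0.508, 0.01, 0.037) -> [0.1295 0.2962 0.1465]
```

>>> {"api": "send_rows", "payload": {"rotation": [[0, 0, 0], [0, 0, 0], [0, 0, 0], [0, 0, 0], [0, 0, 0], [0, 0, 0], [0, 0, 0], [0, 0, 0], [0, 0, 0], [0, 0, 0], [0, 0, 0], [0, 0, 0], [0, 0, 0], [0, 0, 0], [0, 0, 0], [0, 0, 0], [0, 0, 0], [0, 0, 0], [0, 0, 0], [0, 0, 0]], "delta_pos": [[0.02, 0.045, 0], [0.04, 0.09, 0], [0.06, 0.137, 0], [0.082, 0.188, 0], [0.104, 0.24, 0], [0.12, 0.28, 0], [0.129, 0.296, 0], [0.129, 0.296, 0], [0.129, 0.296, 0.03], [0.129, 0.296, 0.06], [0.129, 0.296, 0.09], [0.129, 0.296, 0.12], [0.129, 0.296, 0.138], [0.129, 0.296, 0.143], [0.129, 0.296, 0.143], [0.129, 0.296, 0.143], [0.129, 0.296, 0.143], [0.129, 0.296, 0.143], [0.129, 0.296, 0.143], [0.129, 0.296, 0.143]], "grip": [61, 61, 61, 61, 61, 61, 61, 61, 61, 61, 61, 61, 61, 61, 61, 150, 150, 150, 150, 150]}}

```text
t: 9.28
tool_pos: [0.5085, 0.0102, 0.0381]
tcp_rot: [[-0.999, 0.043, 0.001], [0.043, 0.999, 0.0], [-0.001, 0.0, -1.0]]
wrist_force: [-1.3, -0.3, 5.7]
grip_width: 0.0472
grasp_force: 30.0
```

Run:
```python
from h import *
delta((.539,-.2855,.14),(.539,-.2855,.037))
```

```text
t 9.275 pos [0.5085 0.0102 0.0381] w 0.047185116707010914 F 30.00011847994756 yaw_y 87.53900356468247
(0.539, -0.2855, 0.14) -> [-0.0432 -0.2941 -0.102 ]
(0.539, -0.2855, 0.037) -> [-0.0431 -0.2941  0.001 ]
```

>>> {"api": "send_rows", "payload": {"rotation": [[0, 0, 0], [0, 0, 0], [0, 0, 0], [0, 0, 0], [0, 0, 0], [0, 0, 0], [0, 0, 0], [0, 0, 0], [0, 0, 0], [0, 0, 0], [0, 0, 0], [0, 0, 0], [0, 0, 0], [0, 0, 0], [0, 0, 0], [0, 0, 0], [0, 0, 0], [0, 0, 0], [0, 0, 0], [0, 0, 0]], "delta_pos": [[0, 0, -0.02], [0, 0, -0.05], [0, 0, -0.08], [0, 0, -0.103], [-0.007, -0.045, -0.103], [-0.013, -0.09, -0.103], [-0.02, -0.137, -0.103], [-0.027, -0.188, -0.103], [-0.035, -0.24, -0.103], [-0.04, -0.275, -0.103], [-0.043, -0.294, -0.103], [-0.043, -0.294, -0.103], [-0.043, -0.294, -0.07], [-0.043, -0.294, -0.04], [-0.043, -0.294, -0.015], [-0.043, -0.294, -0.003], [-0.043, -0.294, 0], [-0.043, -0.294, 0], [-0.043, -0.294, 0], [-0.043, -0.294, 0]], "grip": [150, 150, 150, 150, 150, 150, 150, 150, 150, 150, 150, 150, 150, 150, 150, 150, 150, 150, 61, 61]}}

```text
t: 11.78
tool_pos: [0.5389, -0.2856, 0.0383]
tcp_rot: [[-0.999, 0.043, 0.001], [0.043, 0.999, -0.0], [-0.001, -0.0, -1.0]]
wrist_force: [0.7, -0.2, -0.1]
grip_width: 0.0595
grasp_force: 0.0
```

>>> {"api": "send_rows", "payload": {"rotation": [[0, 0, 0], [0, 0, 0], [0, 0, 0], [0, 0, 0], [0, 0, 0], [0, 0, 0]], "delta_pos": [[0, 0, 0], [0, 0, -0.02], [0, 0, -0.06], [0, 0, -0.1], [0, 0, -0.143], [0, 0, -0.143]], "grip": [61, 61, 61, 61, 61, 61]}}

```text
t: 12.52
tool_pos: [0.5401, -0.2869, 0.1855]
tcp_rot: [[-0.999, 0.044, 0.007], [0.044, 0.999, -0.002], [-0.007, -0.002, -1.0]]
wrist_force: [0.1, 0.1, -0.1]
grip_width: 0.0662
grasp_force: 0.0
```

Run:
```python
from h import *
delta((.5115,.0915,.18),(.5115,.0915,.037))
p,d=r.capture("top");m=mask(p,"green");C=cloud("top",d);v,u=np.nonzero(m&(C[...,2]>.07));print(len(u),ray("top",u.mean(),v.mean(),.094))
```

```text
t 12.525 pos [ 0.5401 -0.2869  0.1855] w 0.06620504167770769 F 0.0 yaw_y 87.49983124606696
(0.5115, 0.0915, 0.18) -> [0.0451 0.3768 0.0045]
(0.5115, 0.0915, 0.037) -> [0.046  0.3771 0.1475]
170 [0.5117 0.0905 0.094 ]
```

>>> {"api": "send_rows", "payload": {"rotation": [[0, 0, 0], [0, 0, 0], [0, 0, 0], [0, 0, 0], [0, 0, 0], [0, 0, 0], [0, 0, 0], [0, 0, 0], [0, 0, 0], [0, 0, 0], [0, 0, 0], [0, 0, 0], [0, 0, 0], [0, 0, 0], [0, 0, 0], [0, 0, 0], [0, 0, 0], [0, 0, 0], [0, 0, 0], [0, 0, 0]], "delta_pos": [[0.006, 0.05, 0], [0.012, 0.105, 0], [0.018, 0.16, 0], [0.025, 0.215, 0], [0.032, 0.27, 0], [0.038, 0.325, 0], [0.0435, 0.36, 0], [0.0435, 0.3755, 0], [0.0435, 0.3755, 0.03], [0.0435, 0.3755, 0.06], [0.0435, 0.3755, 0.09], [0.0435, 0.3755, 0.12], [0.0435, 0.3755, 0.138], [0.0435, 0.3755, 0.143], [0.0435, 0.3755, 0.143], [0.0435, 0.3755, 0.143], [0.0435, 0.3755, 0.143], [0.0435, 0.3755, 0.143], [0.0435, 0.3755, 0.143], [0.0435, 0.3755, 0.143]], "grip": [61, 61, 61, 61, 61, 61, 61, 61, 61, 61, 61, 61, 61, 61, 61, 150, 150, 150, 150, 150]}}

```text
t: 15.08
tool_pos: [0.5115, 0.0917, 0.0381]
tcp_rot: [[-0.999, 0.043, 0.001], [0.043, 0.999, 0.0], [-0.001, 0.0, -1.0]]
wrist_force: [-1.0, -0.3, 6.2]
grip_width: 0.047
grasp_force: 30.0
```

Run:
```python
from h import *
delta((.454,-.279,.14),(.454,-.279,.037))
```

```text
t 15.075 pos [0.5115 0.0917 0.0381] w 0.0469746325256364 F 29.999880194664 yaw_y 87.53066398507852
(0.454, -0.279, 0.14) -> [ 0.0414 -0.3728 -0.1021]
(0.454, -0.279, 0.037) -> [ 0.0415 -0.3729  0.0009]
```

>>> {"api": "send_rows", "payload": {"rotation": [[0, 0, 0], [0, 0, 0], [0, 0, 0], [0, 0, 0], [0, 0, 0], [0, 0, 0], [0, 0, 0], [0, 0, 0], [0, 0, 0], [0, 0, 0], [0, 0, 0], [0, 0, 0], [0, 0, 0], [0, 0, 0], [0, 0, 0], [0, 0, 0], [0, 0, 0], [0, 0, 0], [0, 0, 0], [0, 0, 0]], "delta_pos": [[0, 0, -0.02], [0, 0, -0.05], [0, 0, -0.08], [0, 0, -0.103], [0.005, -0.045, -0.103], [0.01, -0.095, -0.103], [0.016, -0.15, -0.103], [0.022, -0.205, -0.103], [0.028, -0.26, -0.103], [0.035, -0.315, -0.103], [0.04, -0.355, -0.103], [0.0415, -0.373, -0.103], [0.0415, -0.373, -0.103], [0.0415, -0.373, -0.07], [0.0415, -0.373, -0.04], [0.0415, -0.373, -0.015], [0.0415, -0.373, -0.003], [0.0415, -0.373, 0], [0.0415, -0.373, 0], [0.0415, -0.373, 0]], "grip": [150, 150, 150, 150, 150, 150, 150, 150, 150, 150, 150, 150, 150, 150, 150, 150, 150, 150, 150, 61]}}

```text
t: 17.58
tool_pos: [0.4543, -0.2794, 0.0385]
tcp_rot: [[-0.999, 0.043, 0.002], [0.043, 0.999, -0.0], [-0.002, -0.0, -1.0]]
wrist_force: [0.5, -0.4, -0.5]
grip_width: 0.0516
grasp_force: 0.0
```

>>> {"api": "send_rows", "payload": {"rotation": [[0, 0, 0], [0, 0, 0], [0, 0, 0], [0, 0, 0], [0, 0, 0], [0, 0, 0], [0, 0, 0], [0, 0, 0]], "delta_pos": [[0, 0, 0], [0, 0, 0], [0, 0, -0.02], [0, 0, -0.06], [0, 0, -0.1], [0, 0, -0.143], [0, 0, -0.143], [0, 0, -0.143]], "grip": [61, 61, 61, 61, 61, 30, 30, 30]}}

```text
t: 18.58
tool_pos: [0.4535, -0.2791, 0.1809]
tcp_rot: [[-0.999, 0.043, 0.001], [0.043, 0.999, 0.0], [-0.001, 0.0, -1.0]]
wrist_force: [-0.1, 0.1, 0.8]
grip_width: 0.0758
grasp_force: 0.0
```

```bash
cat >> h.py <<'E'
def caps():
    p,d=r.capture("top");C=cloud("top",d)
    for c in("blue","green","yellow"):
        v,u=np.nonzero(mask(p,c)&(C[...,2]>.07)&(C[...,2]<.12)); print(c,len(u),ray("top",np.median(u),np.median(v),.094) if len(u) else None)
        v,u=np.nonzero(mask(p,c)&(C[...,2]<.03)&(np.hypot(*(C[...,:2]-(.508,.011)).transpose(2,0,1))<.15))
        if len(u)>40: e=cv2.fitEllipse(cv2.convexHull(np.stack([u,v],1).astype(np.float32)));print(" spot",e[0],e[1],ray("top",*e[0],.004))
    n,l,st,ce=cv2.connectedComponentsWithStats(mask(p,"red"))
    for i in range(1,n):
        if st[i,4]>60 and 100<ce[i][0]<400 and 140<ce[i][1]<300: print("red",st[i],ray("top",*ce[i],.046 if st[i,4]<500 else .008), np.median(C[l==i][:,2]))
    return p
E
python3 - <<'E'
from h import *
p=caps()
delta((.566,.0015,.18),(.566,.0015,.020))
cv2.imwrite("pics/t2.png",p)
E
```

```text
blue 206 [ 0.6215 -0.2876  0.094 ]
 spot (211.33380126953125, 201.41305541992188) (25.78311538696289, 25.874309539794922) [0.5115 0.093  0.004 ]
green 0 None
 spot (242.82711791992188, 203.50601196289062) (24.77269172668457, 25.153303146362305) [0.508  0.0112 0.004 ]
yellow 213 [ 0.5379 -0.2829  0.094 ]
 spot (274.31494140625, 205.6416015625) (26.300886154174805, 26.46755599975586) [ 0.5043 -0.0708  0.004 ]
red [238 171  19  20 297] [0.5658 0.0014 0.046 ] 0.0444629843495703
red [122 174  31  32 786] [0.5379 0.285  0.008 ] 0.00690692984044472
t 18.625 pos [ 0.4532 -0.279   0.1802] w 0.07655450779072473 F 0.0 yaw_y 87.53311973724013
(0.566, 0.0015, 0.18) -> [-0.1006  0.285   0.0003]
(0.566, 0.0015, 0.02) -> [-0.1007  0.285   0.1603]
```

View pics/t2.png

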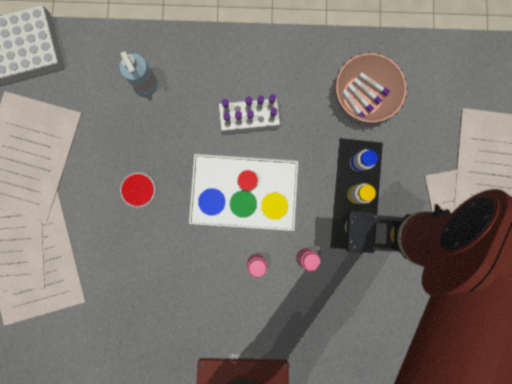

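The overview shows the blue (365,159) and yellow (363,192) bottles standing on the mat, and green under the gripper. All three spots are clear, and the cup (248,180) has not moved. Next is the cup.

>>> {"api": "send_rows", "payload": {"rotation": [[0, 0, 0], [0, 0, 0], [0, 0, 0], [0, 0, 0], [0, 0, 0], [0, 0, 0], [0, 0, 0], [0, 0, 0], [0, 0, 0], [0, 0, 0], [0, 0, 0], [0, 0, 0], [0, 0, 0], [0, 0, 0], [0, 0, 0], [0, 0, 0], [0, 0, 0], [0, 0, 0], [0, 0, 0], [0, 0, 0]], "delta_pos": [[-0.015, 0.045, 0], [-0.03, 0.09, 0], [-0.048, 0.137, 0], [-0.066, 0.188, 0], [-0.085, 0.24, 0], [-0.096, 0.272, 0], [-0.1007, 0.285, 0], [-0.1007, 0.285, 0], [-0.1007, 0.285, 0.03], [-0.1007, 0.285, 0.06], [-0.1007, 0.285, 0.09], [-0.1007, 0.285, 0.12], [-0.1007, 0.285, 0.145], [-0.1007, 0.285, 0.157], [-0.1007, 0.285, 0.16], [-0.1007, 0.285, 0.16], [-0.1007, 0.285, 0.16], [-0.1007, 0.285, 0.16], [-0.1007, 0.285, 0.16], [-0.1007, 0.285, 0.16]], "grip": [30, 30, 30, 30, 30, 30, 30, 30, 30, 30, 30, 30, 30, 30, 30, 150, 150, 150, 150, 150]}}

```text
t: 21.12
tool_pos: [0.5669, 0.0012, 0.0211]
tcp_rot: [[-0.999, 0.043, 0.001], [0.043, 0.999, 0.0], [-0.001, 0.0, -1.0]]
wrist_force: [-1.7, 0.4, 5.2]
grip_width: 0.0507
grasp_force: 30.0
```

Run:
```python
from h import *
delta((.538,.285,.10),(.538,.285,.025))
```

```text
t 21.125 pos [0.5669 0.0012 0.0211] w 0.050727604634832564 F 30.000037662684917 yaw_y 87.5384116336717
(0.538, 0.285, 0.1) -> [ 0.041   0.2823 -0.0789]
(0.538, 0.285, 0.025) -> [ 0.041   0.2823 -0.0039]
```

>>> {"api": "send_rows", "payload": {"rotation": [[0, 0, 0], [0, 0, 0], [0, 0, 0], [0, 0, 0], [0, 0, 0], [0, 0, 0], [0, 0, 0], [0, 0, 0], [0, 0, 0], [0, 0, 0], [0, 0, 0], [0, 0, 0], [0, 0, 0], [0, 0, 0], [0, 0, 0], [0, 0, 0], [0, 0, 0]], "delta_pos": [[0, 0, -0.02], [0, 0, -0.05], [0, 0, -0.08], [0.006, 0.04, -0.08], [0.012, 0.085, -0.08], [0.02, 0.135, -0.08], [0.027, 0.185, -0.08], [0.034, 0.235, -0.08], [0.039, 0.267, -0.08], [0.0405, 0.2825, -0.08], [0.0405, 0.2825, -0.08], [0.0405, 0.2825, -0.05], [0.0405, 0.2825, -0.025], [0.0405, 0.2825, -0.01], [0.0405, 0.2825, -0.005], [0.0405, 0.2825, -0.0045], [0.0405, 0.2825, -0.0045]], "grip": [150, 150, 150, 150, 150, 150, 150, 150, 150, 150, 150, 150, 150, 150, 150, 150, 150]}}

```text
t: 23.25
tool_pos: [0.5388, 0.2853, 0.0258]
tcp_rot: [[-0.999, 0.043, 0.001], [0.043, 0.999, 0.001], [-0.001, 0.001, -1.0]]
wrist_force: [-0.9, -0.5, -0.3]
grip_width: 0.0514
grasp_force: 30.0
```

>>> {"api": "send_rows", "payload": {"rotation": [[0, 0, 0], [0, 0, 0], [0, 0, 0], [0, 0, 0], [0, 0, 0], [0, 0, 0], [0, 0, 0], [0, 0, 0], [0, 0, 0], [0, 0, 0], [0, 0, 0], [0, 0, 0], [0, 0, 0], [0, 0, 0]], "delta_pos": [[0, 0, 0], [0, 0, 0], [0, 0, 0], [0, 0, 0], [0, 0, -0.03], [0, 0, -0.07], [0, 0, -0.11], [0, 0, -0.155], [0, -0.06, -0.155], [0, -0.12, -0.155], [0, -0.18, -0.155], [0, -0.24, -0.155], [0, -0.28, -0.155], [0, -0.28, -0.155]], "grip": [30, 30, 30, 30, 30, 30, 30, 30, 30, 61, 61, 61, 61, 61]}}

```text
t: 25.0
tool_pos: [0.5259, 0.0016, 0.1804]
tcp_rot: [[-0.999, 0.049, 0.001], [0.049, 0.999, 0.0], [-0.001, 0.0, -1.0]]
wrist_force: [0.2, 0.5, -0.2]
grip_width: 0.0663
grasp_force: 0.0
```

Run:
```python
from h import *
p=caps()
delta((.6235,-.2905,.18),(.6235,-.2905,.037))
cv2.imwrite("pics/t3.png",p)
```

```text
blue 205 [ 0.6215 -0.2876  0.094 ]
green 202 [ 0.4529 -0.2759  0.094 ]
yellow 216 [ 0.5379 -0.2829  0.094 ]
red [  186   136   111   248 22055] [0.3419 0.0022 0.008 ] 0.6269938743216381
red [196 138  13  75 462] [0.5738 0.1143 0.046 ] 0.6038553148505182
red [122 174  31  32 754] [0.5378 0.2857 0.008 ] 0.009932243875571956
t 25.05 pos [0.5261 0.0042 0.1803] w 0.06598708602554255 F 0.0 yaw_y 87.35972255998134
(0.6235, -0.2905, 0.18) -> [-0.1109 -0.2899  0.0001]
(0.6235, -0.2905, 0.037) -> [-0.1109 -0.29    0.1431]
```

View pics/t3.png

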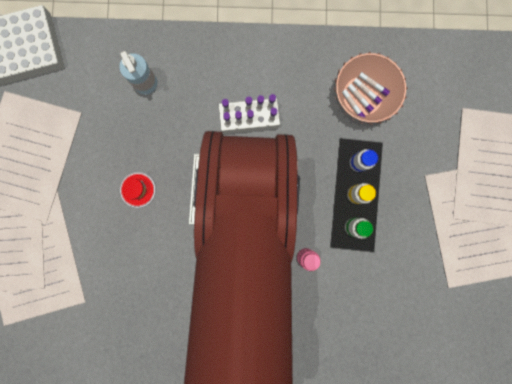

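The cup stands on the plate (138,189) and the three bottles are on the mat: blue (366,159), yellow (364,192), green (361,228). Next I return the blue bottle.

>>> {"api": "send_rows", "payload": {"rotation": [[0, 0, 0], [0, 0, 0], [0, 0, 0], [0, 0, 0], [0, 0, 0], [0, 0, 0], [0, 0, 0], [0, 0, 0], [0, 0, 0], [0, 0, 0], [0, 0, 0], [0, 0, 0], [0, 0, 0], [0, 0, 0], [0, 0, 0], [0, 0, 0], [0, 0, 0], [0, 0, 0], [0, 0, 0], [0, 0, 0]], "delta_pos": [[-0.016, -0.042, 0], [-0.034, -0.09, 0], [-0.053, -0.14, 0], [-0.073, -0.192, 0], [-0.092, -0.242, 0], [-0.105, -0.278, 0], [-0.111, -0.2925, 0], [-0.111, -0.2925, 0], [-0.111, -0.2925, 0.03], [-0.111, -0.2925, 0.06], [-0.111, -0.2925, 0.09], [-0.111, -0.2925, 0.12], [-0.111, -0.2925, 0.138], [-0.111, -0.2925, 0.143], [-0.111, -0.2925, 0.143], [-0.111, -0.2925, 0.143], [-0.111, -0.2925, 0.143], [-0.111, -0.2925, 0.143], [-0.111, -0.2925, 0.143], [-0.111, -0.2925, 0.143]], "grip": [61, 61, 61, 61, 61, 61, 61, 61, 61, 61, 61, 61, 61, 61, 61, 150, 150, 150, 150, 150]}}

```text
t: 27.55
tool_pos: [0.6247, -0.2917, 0.0376]
tcp_rot: [[-0.999, 0.043, 0.001], [0.043, 0.999, -0.0], [-0.001, -0.0, -1.0]]
wrist_force: [-2.2, 0.8, 5.1]
grip_width: 0.0471
grasp_force: 30.0
```

Run:
```python
from h import *
delta((.5115,.0925,.14),(.5115,.0925,.039))
p,d=r.capture("top");C=cloud("top",d);q=C[165:215,115:160].reshape(-1,3);print("cup",np.median(q[q[:,2]>.035],0),(q[:,2]>.035).sum())
e=q[q[:,2]>.045];print(np.median(e,0),e.min(0),e.max(0))
```

```text
t 27.55 pos [ 0.6247 -0.2917  0.0376] w 0.047062000367916426 F 29.997799136399408 yaw_y 87.533037732995
(0.5115, 0.0925, 0.14) -> [ 0.1296  0.379  -0.1025]
(0.5115, 0.0925, 0.039) -> [ 0.1297  0.379  -0.0015]
cup [0.5371 0.284  0.0488] 370
[0.5372 0.2852 0.0489] [0.4909 0.0034 0.045 ] [0.564  0.3109 0.9473]
```

>>> {"api": "send_rows", "payload": {"rotation": [[0, 0, 0], [0, 0, 0], [0, 0, 0], [0, 0, 0], [0, 0, 0], [0, 0, 0], [0, 0, 0], [0, 0, 0], [0, 0, 0], [0, 0, 0], [0, 0, 0], [0, 0, 0], [0, 0, 0], [0, 0, 0], [0, 0, 0], [0, 0, 0], [0, 0, 0], [0, 0, 0], [0, 0, 0], [0, 0, 0]], "delta_pos": [[0, 0, -0.02], [0, 0, -0.05], [0, 0, -0.08], [0, 0, -0.103], [0.015, 0.045, -0.103], [0.032, 0.095, -0.103], [0.05, 0.147, -0.103], [0.068, 0.2, -0.103], [0.086, 0.253, -0.103], [0.104, 0.306, -0.103], [0.12, 0.352, -0.103], [0.1295, 0.379, -0.103], [0.1295, 0.379, -0.103], [0.1295, 0.379, -0.07], [0.1295, 0.379, -0.04], [0.1295, 0.379, -0.015], [0.1295, 0.379, -0.004], [0.1295, 0.379, -0.0015], [0.1295, 0.379, -0.0015], [0.1295, 0.379, -0.0015]], "grip": [150, 150, 150, 150, 150, 150, 150, 150, 150, 150, 150, 150, 150, 150, 150, 150, 150, 150, 150, 61]}}

```text
t: 30.1
tool_pos: [0.5121, 0.0928, 0.0395]
tcp_rot: [[-0.999, 0.043, 0.001], [0.043, 0.999, 0.001], [-0.001, 0.001, -1.0]]
wrist_force: [0.2, 0.6, -0.7]
grip_width: 0.0516
grasp_force: 0.0
```

>>> {"api": "send_rows", "payload": {"rotation": [[0, 0, 0], [0, 0, 0], [0, 0, 0], [0, 0, 0], [0, 0, 0], [0, 0, 0], [0, 0, 0], [0, 0, 0]], "delta_pos": [[0, 0, 0], [0, 0, 0], [0, 0, -0.02], [0, 0, -0.06], [0, 0, -0.1], [0, 0, -0.141], [0, 0, -0.141], [0, 0, -0.141]], "grip": [61, 61, 61, 61, 61, 61, 61, 61]}}

```text
t: 31.1
tool_pos: [0.5113, 0.0926, 0.1799]
tcp_rot: [[-0.999, 0.043, 0.0], [0.043, 0.999, 0.001], [-0.0, 0.001, -1.0]]
wrist_force: [0.0, 0.2, -1.3]
grip_width: 0.0659
grasp_force: 0.0
```

Run:
```python
from h import *
delta((.4541,-.2792,.18),(.4541,-.2792,.037))
```

```text
t 31.1 pos [0.5113 0.0926 0.1799] w 0.06591720151505094 F 0.0 yaw_y 87.53058703114603
(0.4541, -0.2792, 0.18) -> [ 0.0411 -0.374  -0.0004]
(0.4541, -0.2792, 0.037) -> [ 0.0411 -0.3741  0.1426]
```

>>> {"api": "send_rows", "payload": {"rotation": [[0, 0, 0], [0, 0, 0], [0, 0, 0], [0, 0, 0], [0, 0, 0], [0, 0, 0], [0, 0, 0], [0, 0, 0], [0, 0, 0], [0, 0, 0], [0, 0, 0], [0, 0, 0], [0, 0, 0], [0, 0, 0], [0, 0, 0], [0, 0, 0], [0, 0, 0], [0, 0, 0], [0, 0, 0], [0, 0, 0]], "delta_pos": [[0.006, -0.05, 0], [0.012, -0.105, 0], [0.018, -0.16, 0], [0.024, -0.215, 0], [0.03, -0.27, 0], [0.036, -0.325, 0], [0.04, -0.36, 0], [0.041, -0.374, 0], [0.041, -0.374, 0.03], [0.041, -0.374, 0.06], [0.041, -0.374, 0.09], [0.041, -0.374, 0.12], [0.041, -0.374, 0.138], [0.041, -0.374, 0.143], [0.041, -0.374, 0.143], [0.041, -0.374, 0.143], [0.041, -0.374, 0.143], [0.041, -0.374, 0.143], [0.041, -0.374, 0.143], [0.041, -0.374, 0.143]], "grip": [61, 61, 61, 61, 61, 61, 61, 61, 61, 61, 61, 61, 61, 61, 61, 150, 150, 150, 150, 150]}}

```text
t: 33.6
tool_pos: [0.4547, -0.2793, 0.037]
tcp_rot: [[-0.999, 0.043, 0.001], [0.043, 0.999, 0.0], [-0.001, 0.0, -1.0]]
wrist_force: [-0.2, 1.1, 6.5]
grip_width: 0.0473
grasp_force: 30.0
```

Run:
```python
from h import *
caps()
delta((.508,.011,.14),(.508,.011,.039))
```

```text
blue 194 [0.5103 0.0935 0.094 ]
 spot (211.5465545654297, 201.515869140625) (25.115083694458008, 25.926759719848633) [0.5113 0.0925 0.004 ]
green 29 [ 0.455  -0.2641  0.094 ]
 spot (242.80223083496094, 203.45947265625) (24.706205368041992, 25.300403594970703) [0.5081 0.0113 0.004 ]
yellow 215 [ 0.5379 -0.2829  0.094 ]
 spot (274.36602783203125, 205.58985900878906) (26.130937576293945, 26.48666000366211) [ 0.5044 -0.0709  0.004 ]
red [122 174  31  32 757] [0.5377 0.2857 0.008 ] 0.010033954533418488
t 33.65 pos [ 0.4547 -0.2793  0.037 ] w 0.04696541865155151 F 29.999973146477714 yaw_y 87.54150425452058
(0.508, 0.011, 0.14) -> [-0.0409  0.2923 -0.1029]
(0.508, 0.011, 0.039) -> [-0.0408  0.2923 -0.0019]
```

>>> {"api": "send_rows", "payload": {"rotation": [[0, 0, 0], [0, 0, 0], [0, 0, 0], [0, 0, 0], [0, 0, 0], [0, 0, 0], [0, 0, 0], [0, 0, 0], [0, 0, 0], [0, 0, 0], [0, 0, 0], [0, 0, 0], [0, 0, 0], [0, 0, 0], [0, 0, 0], [0, 0, 0], [0, 0, 0], [0, 0, 0], [0, 0, 0]], "delta_pos": [[0, 0, -0.02], [0, 0, -0.05], [0, 0, -0.08], [0, 0, -0.103], [-0.007, 0.045, -0.103], [-0.013, 0.09, -0.103], [-0.02, 0.14, -0.103], [-0.027, 0.19, -0.103], [-0.034, 0.24, -0.103], [-0.039, 0.276, -0.103], [-0.041, 0.292, -0.103], [-0.041, 0.292, -0.103], [-0.041, 0.292, -0.07], [-0.041, 0.292, -0.04], [-0.041, 0.292, -0.015], [-0.041, 0.292, -0.004], [-0.041, 0.292, -0.0015], [-0.041, 0.292, -0.0015], [-0.041, 0.292, -0.0015]], "grip": [150, 150, 150, 150, 150, 150, 150, 150, 150, 150, 150, 150, 150, 150, 150, 150, 150, 150, 61]}}

```text
t: 36.02
tool_pos: [0.5085, 0.0108, 0.0389]
tcp_rot: [[-0.999, 0.043, 0.001], [0.043, 0.999, 0.001], [-0.001, 0.001, -1.0]]
wrist_force: [-0.9, -1.1, 0.5]
grip_width: 0.0517
grasp_force: 0.0
```

>>> {"api": "send_rows", "payload": {"rotation": [[0, 0, 0], [0, 0, 0], [0, 0, 0], [0, 0, 0], [0, 0, 0], [0, 0, 0], [0, 0, 0], [0, 0, 0]], "delta_pos": [[0, 0, 0], [0, 0, 0], [0, 0, -0.02], [0, 0, -0.06], [0, 0, -0.1], [0, 0, -0.141], [0, 0, -0.141], [0, 0, -0.141]], "grip": [61, 61, 61, 61, 61, 61, 61, 61]}}

```text
t: 37.02
tool_pos: [0.5076, 0.0111, 0.1786]
tcp_rot: [[-0.999, 0.042, -0.0], [0.042, 0.999, 0.001], [0.0, 0.001, -1.0]]
wrist_force: [-0.3, -0.2, 0.2]
grip_width: 0.0661
grasp_force: 0.0
```

Run:
```python
from h import *
delta((.5389,-.2856,.18),(.5389,-.2856,.037))
```

```text
t 37.025 pos [0.5076 0.0111 0.1786] w 0.06606609007719227 F 0.0 yaw_y 87.5717275385152
(0.5389, -0.2856, 0.18) -> [-0.0439 -0.2951 -0.0016]
(0.5389, -0.2856, 0.037) -> [-0.0439 -0.2952  0.1414]
```

>>> {"api": "send_rows", "payload": {"rotation": [[0, 0, 0], [0, 0, 0], [0, 0, 0], [0, 0, 0], [0, 0, 0], [0, 0, 0], [0, 0, 0], [0, 0, 0], [0, 0, 0], [0, 0, 0], [0, 0, 0], [0, 0, 0], [0, 0, 0], [0, 0, 0], [0, 0, 0], [0, 0, 0], [0, 0, 0], [0, 0, 0], [0, 0, 0], [0, 0, 0]], "delta_pos": [[-0.007, -0.045, 0], [-0.013, -0.09, 0], [-0.02, -0.14, 0], [-0.028, -0.19, 0], [-0.036, -0.24, 0], [-0.041, -0.278, 0], [-0.044, -0.295, 0], [-0.044, -0.295, 0], [-0.044, -0.295, 0.03], [-0.044, -0.295, 0.06], [-0.044, -0.295, 0.09], [-0.044, -0.295, 0.12], [-0.044, -0.295, 0.137], [-0.044, -0.295, 0.142], [-0.044, -0.295, 0.142], [-0.044, -0.295, 0.142], [-0.044, -0.295, 0.142], [-0.044, -0.295, 0.142], [-0.044, -0.295, 0.142], [-0.044, -0.295, 0.142]], "grip": [61, 61, 61, 61, 61, 61, 61, 61, 61, 61, 61, 61, 61, 61, 61, 150, 150, 150, 150, 150]}}

```text
t: 39.52
tool_pos: [0.5395, -0.2859, 0.0376]
tcp_rot: [[-0.999, 0.043, 0.001], [0.043, 0.999, 0.0], [-0.001, 0.0, -1.0]]
wrist_force: [-0.8, 1.2, 5.5]
grip_width: 0.0471
grasp_force: 30.0
```

Run:
```python
from h import *
caps()
delta((.504,-.0715,.14),(.504,-.0715,.039))
```

```text
blue 193 [0.5104 0.0923 0.094 ]
 spot (211.5576629638672, 201.42884826660156) (25.031564712524414, 25.77883529663086) [0.5115 0.0925 0.004 ]
green 160 [0.5075 0.0124 0.094 ]
 spot (242.78695678710938, 203.51014709472656) (24.793310165405273, 25.040809631347656) [0.508  0.0113 0.004 ]
yellow 48 [ 0.54  -0.271  0.094]
 spot (274.37640380859375, 205.6236114501953) (26.142969131469727, 26.402381896972656) [ 0.5043 -0.071   0.004 ]
red [  283   140   207   244 18396] [ 0.3681 -0.3584  0.008 ] 0.5507140380520306
red [122 174  31  32 755] [0.5377 0.2856 0.008 ] 0.009803606860608993
t 39.575 pos [ 0.5395 -0.2859  0.0376] w 0.04752772164487527 F 29.99986370326951 yaw_y 87.54104434431459
(0.504, -0.0715, 0.14) -> [ 0.0446  0.2127 -0.1024]
(0.504, -0.0715, 0.039) -> [ 0.0446  0.2127 -0.0014]
```

>>> {"api": "send_rows", "payload": {"rotation": [[0, 0, 0], [0, 0, 0], [0, 0, 0], [0, 0, 0], [0, 0, 0], [0, 0, 0], [0, 0, 0], [0, 0, 0], [0, 0, 0], [0, 0, 0], [0, 0, 0], [0, 0, 0], [0, 0, 0], [0, 0, 0], [0, 0, 0], [0, 0, 0], [0, 0, 0]], "delta_pos": [[0, 0, -0.02], [0, 0, -0.05], [0, 0, -0.08], [0, 0, -0.103], [0.009, 0.042, -0.103], [0.018, 0.085, -0.103], [0.028, 0.133, -0.103], [0.037, 0.178, -0.103], [0.043, 0.205, -0.103], [0.0445, 0.2127, -0.103], [0.0445, 0.2127, -0.103], [0.0445, 0.2127, -0.07], [0.0445, 0.2127, -0.04], [0.0445, 0.2127, -0.015], [0.0445, 0.2127, -0.004], [0.0445, 0.2127, -0.0015], [0.0445, 0.2127, -0.0015]], "grip": [150, 150, 150, 150, 150, 150, 150, 150, 150, 150, 150, 150, 150, 150, 150, 150, 150]}}

```text
t: 41.7
tool_pos: [0.5043, -0.0721, 0.0393]
tcp_rot: [[-0.999, 0.044, 0.001], [0.044, 0.999, -0.0], [-0.001, -0.0, -1.0]]
wrist_force: [0.1, 0.2, -1.2]
grip_width: 0.047
grasp_force: 30.0
```

>>> {"api": "send_rows", "payload": {"rotation": [[0, 0, 0], [0, 0, 0], [0, 0, 0], [0, 0, 0], [0, 0, 0], [0, 0, 0], [0, 0, 0], [0, 0, 0], [0, 0, 0], [0, 0, 0], [0, 0, 0], [0, 0, 0], [0, 0, 0], [0, 0, 0]], "delta_pos": [[0, 0, 0], [0, 0, 0], [0, 0, 0], [0, 0, -0.02], [0, 0, -0.06], [0, 0, -0.1], [0, 0, -0.141], [0, -0.04, -0.16], [0, -0.08, -0.16], [0, -0.13, -0.16], [0, -0.18, -0.16], [0, -0.22, -0.16], [0, -0.22, -0.16], [0, -0.22, -0.16]], "grip": [61, 61, 61, 61, 61, 61, 61, 61, 61, 61, 61, 61, 61, 61]}}

```text
t: 43.45
tool_pos: [0.4944, -0.2908, 0.1984]
tcp_rot: [[-0.999, 0.043, -0.0], [0.043, 0.999, 0.0], [0.0, 0.0, -1.0]]
wrist_force: [0.5, 0.0, -0.2]
grip_width: 0.0661
grasp_force: 0.0
```

Run:
```python
from h import *
p=caps();delta()
cv2.imwrite("pics/t4.png",p)
```

```text
blue 193 [0.5103 0.0947 0.094 ]
 spot (211.56080627441406, 201.52764892578125) (25.224504470825195, 25.893129348754883) [0.5113 0.0924 0.004 ]
green 160 [0.5075 0.0124 0.094 ]
 spot (242.77847290039062, 203.49880981445312) (24.71491050720215, 25.260099411010742) [0.508  0.0113 0.004 ]
yellow 208 [ 0.5047 -0.0712  0.094 ]
 spot (274.3437805175781, 205.6221923828125) (26.209550857543945, 26.488637924194336) [ 0.5043 -0.0709  0.004 ]
red [122 174  31  32 755] [0.5378 0.2857 0.008 ] 0.01027184650295998
t 43.5 pos [ 0.4948 -0.29    0.1984] w 0.06639213293053207 F 0.0 yaw_y 87.61220556791619
```

View pics/t4.png

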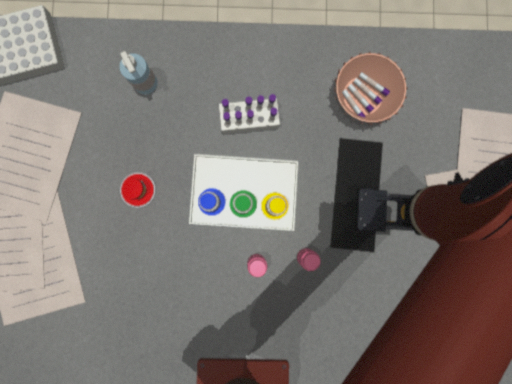

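The picture shows each bottle on its own spot: blue (210,201), green (243,203), yellow (275,206), each within about 3 mm of centre. The cup is on the plate (138,190) and the gripper is clear.

```bash
python3 -c "
from station import r
print(r.hand_in())"
```

```text
the job is handed in; nothing more can be done
None
```

I handed the job in at about 43.5 s: the cup stands in the middle of the red plate and each bottle is within about 3 mm of the centre of its matching spot by the camera; no verdict was returned.

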